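# Pack the socket set from behind the jar and the can

### The job

The ratchet screwdriver and the deep socket of the set lie at the back of the brown paper, hemmed in by the green glass jar and the spray can. First stand the jar and the can aside, upright, on the steel tray; then lay the screwdriver fully down in its long shaped recess in the open case, handle in the wide end, and stand the socket on end, fully down in the round well; last of all stand the jar and the can back upright, each where it stood at the start. Set things down rather than drop them, never tip the jar or the can over, and do not shift the turntable, the tape measure or the mug.

Things in the scene. Friction and masses are not known exactly. Their poses are not given: they have to be found in the camera images.
- jar: Green glass jar, steel screw-on lid, upright: glass 60 mm in diameter up to 88 mm, lid 55 mm in diameter from 100 mm to the top at 118 mm. Loose, about 0.35 kg. Origin: centre of its underside. Stands at the front of the brown paper, about 10 mm before the screwdriver handle or the socket; must return to this very place at the end. Grip the glass at 65 to 85 mm height.
- can: Slim bare spray can with paper band and grey cap, upright: 52 mm in diameter (foot rim 54), cap 49 mm in diameter from 100 mm to the top at 130 mm. Loose, about 0.3 kg. Origin: centre of its underside. Stands about 130 mm beside the jar, before the other tool; must return to this very place at the end. Grip it at 75 to 92 mm height.
- screwdriver: Steel ratchet screwdriver lying along its y, 176 mm long, handle to +y. Origin: on its underside, mid-length. Handle octagonal, 32 mm across flats (upright sides, top at 32 mm), y = -12 to +88 mm; collar 14 mm in diameter to y = -32, shaft 8 mm in diameter to y = -88, axis 16 mm up. Loose, 0.28 kg, balances near y = +35: grip across the handle at y = +22. Behind jar or can.
- socket: Deep steel socket standing on end, 40 mm high: 30 mm in diameter up to 24 mm, 27 mm above. Loose, about 0.15 kg. Origin: centre of its underside. Stands at the back of the paper behind the jar or the can, whichever is not before the screwdriver. Grip its sides near the top.
- tray: Shallow open steel tray, fixed, 240 mm (its x) by 190 mm (its y), floor 3 mm thick, rim 14 mm high, walls 3 mm; left or right of the paper. Room for jar and can side by side along its x. Origin: centre of its underside.
- driver_recess: Recess for the screwdriver in the open chrome case (fixed, on the far side of the paper from the tray; walls 22 mm high). Origin: middle of the recess floor, 6 mm above the shelf. 14 mm deep, y = -98 to +98 mm; 52 mm wide above y = -22 (handle), 31 mm below (shaft). Finger scoop across at y = -8 to +52, free for x = -55 to +50. Screwdriver's origin and axes go on these, handle to +y.
- socket_well: Round well for the deep socket in the same case, 48 mm in diameter, 14 mm deep, the only empty round hole. Origin: centre of its floor, 6 mm above the shelf; axes parallel to the recess's. A fixed row of small sockets, tops up to 39 mm above the shelf, starts about 80 mm from it towards +y.
- turntable_cup (a point): Bystander: rim-height centre of the nearest of six clear cups (rims 81 mm above the shelf) on the white turntable, 270 mm in diameter, which turns easily, beyond the paper. Do not turn it.
- tape_measure: Bystander: black tape measure, steel disc on its flank, 64 by 34 by 60 mm high, loose, on the robot's side of the paper. Origin: centre of its underside. Leave it alone.
- mug: Bystander: white mug, 80 mm in diameter, 92 mm high, loose, on the robot side of the paper. Origin: centre of its underside. Leave it alone.

How it is judged:
By the outcome, as a careful person would: the job done as asked, in the order asked, and still so for the second after the job is handed in, with the robot touching nothing.
It also fails if it takes over 134 s, if anything falls off the work surface, if the arm or the gripper's body presses on something with over 40 N, if the wrist force passes 120 N, or if a joint passes its speed limit or range.

### The arm

A 7-joint arm with a two-finger parallel gripper is mounted at the origin on the work surface. World frame = base frame: x ahead of the robot, y to its left, z up, the work surface at z = 0. Lengths are in m, angles in rad, forces in N, time in s.
With the tool pointing down it reaches from about 0.4 to 0.9 m from the base axis. Payload 5.6 kg.
Tool frame: the origin (TCP) lies midway between the tips of the shut fingers; the grasp point (between the pads) lies 19 mm behind it; z points along the fingers, y is the line along which they close (so a half turn about z gives the same grasp; the last joint's range is limited). The gripper opens to 92 mm and grips with 3 to 60 N. Pads are 20 mm wide; open, the fingers measure 128 mm over their backs; the gripper's body (75 mm by 189 mm) begins 69 mm behind the grasp point.
Start: joints at [-1.343, 0.468, -0.012, 1.603, 0.006, 1.071, -0.056], TCP at [0.174, 0.626, 0.215] pointing down, gripper open.
Joint ranges: [-2.53, 2.53], [-0.31, 2.02], [-1.57, 1.55], [0.28, 2.44], [-1.29, 4.43], [0.15, 1.84], [-2.92, 2.92]. Speed limits (rad/s): [2.57, 2.57, 3.14, 3.14, 3.14, 3.14, 3.14].

### API

Orientations are given as a 3x3 rotation matrix whose columns are the frame's x, y, z axes.
In Python, from station import env, effector, solver, viewer, workorder, search_frame, tip_of gives the robot as it stands. Calls block until the motion is done:
- env.reach(position, orientation): joint-space move of the TCP to a pose.
- env.movel(position, frame=None, rate=0.15): straight line of the TCP; frame=None keeps the orientation; rate is the mean speed in m/s.
- env.goto_joints(angles): joint-space move.
- effector.release() and effector.grasp(squeeze=None): open the fingers fully, or close them until they stop; squeeze is the grip in N (None keeps the last).
- env.pause(seconds).
- solver.inverse_kinematics(position, orientation): joint angles nearest the present ones, or None.
- env.sense(): the state.
- viewer.read_camera(name): name is "scene" or "top"; returns (picture, depth): 480x640x3 uint8, red, green, blue; 480x640 float32, m along the optical axis (not along the pixel's ray), 0 where there is no reading.
- viewer.camera_info(name): a dict with "intrinsics" (3x3 intrinsics, pixels), "dist_coeffs" ([k1, k2, p1, p2, k3] as OpenCV has them; the pictures are not rectified), "eye" and "rotation" of the camera in the world. Camera axes: x right, y up, looking along -z (the intrinsics and any distortion apply to the point x, -y, -z); pixel columns grow to the right and rows downward; lengths in m; the calibration is good to about 2 mm. A picture is of the moment at which its call begins. camera_info takes no time and is no camera call.
A pose or a line that the arm cannot do raises env.PlanningError and nothing moves.
- workorder.finish_job(): hands the job in; it is judged then, once.
Trained networks look in the newest picture that a camera, given by its name, has taken for a name from the list of things; names that differ only in an ending like _2 or _b are one class to them, and where a whole thing is asked for, a point or a joint stands for the part that bears it (a point fixed in the world has none). Each returns a list of dicts, best first, with "score" (0 to 1); they miss things now and then, are a little off and sometimes report something else, mostly with a low value. They report only what shows in the picture. A call takes as long as a camera call.
- search_frame(camera, name): "at" ([x, y, z] in m, in world coordinates, good to about 4 mm: the middle of the surface that is visible of it).
- tip_of(camera, name): "at" ([x, y, z] in m, in world coordinates, good to about 4 mm: a listed point, or the origin of a listed thing).
The state is a dict: "t": time; "joint_positions": joint angles; "joint_velocities": joint speeds; "tau": joint torques, N m; "ee_pos": TCP position; "tcp_rot": TCP orientation; "wrist_force": force on the tool from outside, world axes, zero at the start; "moment": the same for the moment, N m; "gripper_width": finger opening in m; "grasp_force": force on a finger pad.
Only numpy, scipy, OpenCV 4.12 (cv2) and the standard library are available. Lean on these libraries where they do the work, as an engineer would, in place of code of your own. Each camera call takes 0.05 s, during which the arm holds its last target. There are 200 camera calls.

## Working session

There is one attempt and no reset: what is moved stays moved. The work goes in short steps, each a Python script; the robot and the scene stay as the last script left them, time stands still between calls to the robot, and variables do not carry over. Pictures are saved under pics/ and viewed, at most 14 in all, crops included, and the job is handed in when it is done.

```bash
ls; mkdir -p pics
cat > h.py <<'E'
import numpy as np, cv2
from station import env, effector, solver, viewer, workorder, search_frame, tip_of
def cloud(name):
    im,d=viewer.read_camera(name); c=viewer.camera_info(name)
    K=np.array(c["intrinsics"],float); D=np.array(c["dist_coeffs"],float)
    v,u=np.mgrid[0:480,0:640]
    p=cv2.undistortPoints(np.stack([u.ravel(),v.ravel()],1).astype(np.float64)[:,None],K,D)[:,0].reshape(480,640,2)
    P=np.stack([p[...,0]*d,-p[...,1]*d,-d],-1)@np.array(c["rotation"]).T+np.array(c["eye"])
    P[d<=0]=np.nan
    return im,P
def save(im,f): cv2.imwrite(f,cv2.cvtColor(im,cv2.COLOR_RGB2BGR))
E
python3 - <<'E'
from h import *
for n in ["scene","top"]:
    im,P=cloud(n); save(im,f"pics/{n}0.png"); np.savez(f"{n}0.npz",im=im,P=P)
    print(n,viewer.camera_info(n)["eye"])
    for t in ["jar","can","screwdriver","socket","tray","driver_recess","socket_well","turntable_cup","tape_measure","mug"]:
        print(t,[(round(r["score"],2),np.round(r["at"],3).tolist()) for r in tip_of(n,t)[:3]])
print(env.sense()["t"])
E
```

```text
pics
scene [ 1.02723053 -0.3329033   0.94568568]
jar [(0.69, [0.551, 0.05, -0.0])]
can [(0.75, [0.562, -0.076, 0.0])]
screwdriver [(0.93, [0.611, 0.07, 0.0])]
socket [(0.66, [0.616, -0.069, 0.003])]
tray [(0.28, [0.449, 0.351, -0.001])]
driver_recess []
socket_well [(0.73, [0.531, 0.276, 0.005]), (0.15, [0.411, 0.086, -0.002])]
turntable_cup []
tape_measure []
mug [(0.57, [0.413, 0.085, -0.002])]
top [ 0.37876454 -0.02647118  1.16779115]
jar [(0.86, [0.55, 0.055, -0.002])]
can [(0.66, [0.567, -0.072, 0.003])]
screwdriver [(0.93, [0.608, 0.067, 0.002])]
socket []
tray [(0.84, [0.475, -0.353, -0.001])]
driver_recess [(0.56, [0.447, 0.354, 0.005]), (0.31, [0.567, -0.073, -0.001]), (0.28, [0.78, -0.046, 0.079])]
socket_well [(0.57, [0.529, 0.279, 0.008])]
turntable_cup [(0.59, [0.779, -0.044, 0.081])]
tape_measure [(0.98, [0.423, -0.077, -0.002])]
mug [(0.62, [0.412, 0.078, -0.001]), (0.47, [0.474, -0.348, -0.0])]
1.1
```

View pics/scene0.png

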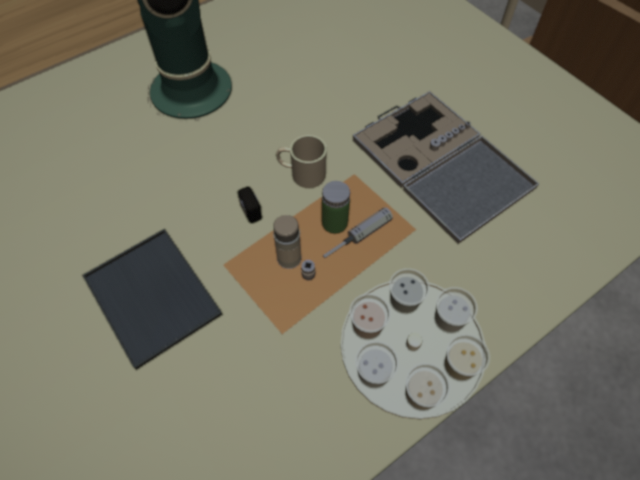

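View pics/top0.png

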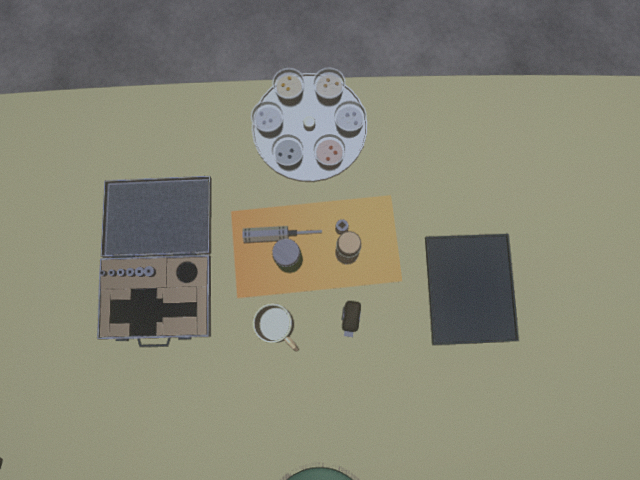

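The scene picture shows the jar at px (336,205), the can at (288,240), the socket at (308,269), the screwdriver from (325,255) to (390,215), the tray at (150,295), and the open case at (440,165). In the top view the recess is at (150,310) with its wide end to the left (+y), and the well is at (187,271). Next I'll measure these from depth.

Run:
```python
from h import *
def near(P,c,r,z0,z1):
    m=(np.hypot(P[...,0]-c[0],P[...,1]-c[1])<r)&(P[...,2]>z0)&(P[...,2]<z1); return m
for n in ["scene","top"]:
    z=np.load(n+"0.npz"); P=z["P"]; im=z["im"]
    t=near(P,(0.47,-0.1),.04,-.05,.05); print(n,"table z",np.nanmedian(P[t][:,2]))
    for nm,c,r,z0,z1 in [("jar",(.55,.053),.045,.108,.13),("can",(.565,-.074),.045,.12,.14),("socket",(.615,-.07),.025,.03,.05),("mug",(.41,.08),.06,.08,.1),("tape",(.423,-.077),.06,.05,.07)]:
        q=P[near(P,c,r,z0,z1)]
        if len(q)<4: print(nm,len(q)); continue
        (cx,cy),rad=cv2.minEnclosingCircle(q[:,:2].astype(np.float32))
        print(nm,len(q),"mean",q.mean(0).round(4),"circ",round(cx,4),round(cy,4),round(rad,4),"ext",np.ptp(q,0).round(3))
    q=P[near(P,(.61,.067),.13,.02,.04)&(np.abs(P[...,0]-.625)<.04)&(P[...,1]>.0)]
    (c,s,a)=cv2.minAreaRect(q[:,:2].astype(np.float32)*1000); print("handle",len(q),c,s,a,np.median(q[:,2]), cv2.fitLine(q[:,:2].astype(np.float32)*1000,cv2.DIST_L2,0,.01,.01).ravel())
    # case
    m=near(P,(.47,.33),.16,.012,.03); q=P[m]; print("casetop z",np.median(q[:,2]))
    m=near(P,(.4467,.354),.13,-.01,.0125); 
    for reg,cc,rr in [("recess",(.447,.354),.115),("well",(.53,.278),.032)]:
        q=P[near(P,cc,rr,-.01,.0125)]; print(reg,len(q),q.mean(0).round(4) if len(q) else 0, cv2.minAreaRect(q[:,:2].astype(np.float32)*1000) if len(q)>3 else 0)
    m=near(P,(.475,-.35),.25,.009,.02); q=P[m]; print("tray rim",len(q),cv2.minAreaRect(q[:,:2].astype(np.float32)*1000) if len(q)>3 else 0)
    if n=="top":
        save(cv2.resize(im[170:350,90:410],None,fx=2.5,fy=2.5,interpolation=cv2.INTER_CUBIC),"pics/crop.png")
        zz=np.clip((P[...,2]*1000+10)*4,0,255); zz=np.nan_to_num(zz).astype(np.uint8)[170:350,90:410]
        cv2.imwrite("pics/zmap.png",cv2.resize(zz,None,fx=2.5,fy=2.5,interpolation=cv2.INTER_NEAREST))
```

```text
scene table z 0.0009714390248594107
jar 557 mean [0.5554 0.0501 0.1173] circ 0.5529 0.0517 0.0289 ext [0.056 0.056 0.015]
can 475 mean [ 0.5686 -0.0781  0.1292] circ 0.5668 -0.0766 0.0252 ext [0.048 0.048 0.013]
socket 173 mean [ 0.6197 -0.0681  0.0394] circ 0.6129 -0.0704 0.0229 ext [0.045 0.027 0.018]
mug 406 mean [0.4114 0.0829 0.0882] circ 0.4055 0.0768 0.0495 ext [0.086 0.08  0.016]
tape 411 mean [ 0.4255 -0.0813  0.0583] circ 0.4239 -0.0801 0.033 ext [0.065 0.041 0.016]
handle 700 (610.7037353515625, 79.44612884521484) (34.41337203979492, 151.43360900878906) 1.666353464126587 0.029416579821366196 [ 1.0297788e-02 -9.9994695e-01  6.1277319e+02  9.5952835e+01]
casetop z 0.020581752520986152
recess 1954 [0.4263 0.3616 0.0059] ((424.5393981933594, 340.02789306640625), (176.34420776367188, 218.2000732421875), 26.934667587280273)
well 218 [0.5244 0.2867 0.0072] ((525.10498046875, 285.8004150390625), (43.294342041015625, 40.02293014526367), 69.73480224609375)
tray rim 1143 ((475.3673095703125, -349.78125), (192.80674743652344, 246.0358123779297), 89.77758026123047)
top table z 0.000279
[... 351 characters left out ...]
84 0.077 0.018]
tape 473 mean [ 0.4215 -0.0803  0.0591] circ 0.4216 -0.0813 0.0327 ext [0.063 0.04  0.015]
handle 694 (609.4091796875, 77.18899536132812) (32.6800651550293, 153.4626007080078) 1.3891531229019165 0.029529264516817477 [ 4.0212113e-02 -9.9919116e-01  6.0779132e+02  9.8104591e+01]
casetop z 0.02004081064829666
recess 3909 [0.4184 0.3596 0.0043] ((434.964599609375, 355.1015930175781), (206.2529296875, 198.70077514648438), 6.762863636016846)
well 324 [0.5306 0.2811 0.0065] ((530.1671752929688, 281.3730773925781), (42.20813751220703, 45.52136993408203), 88.88322448730469)
tray rim 916 ((436.7024841308594, -351.8080749511719), (370.6197509765625, 194.254638671875), 0.551066517829895)
```

View pics/zmap.png

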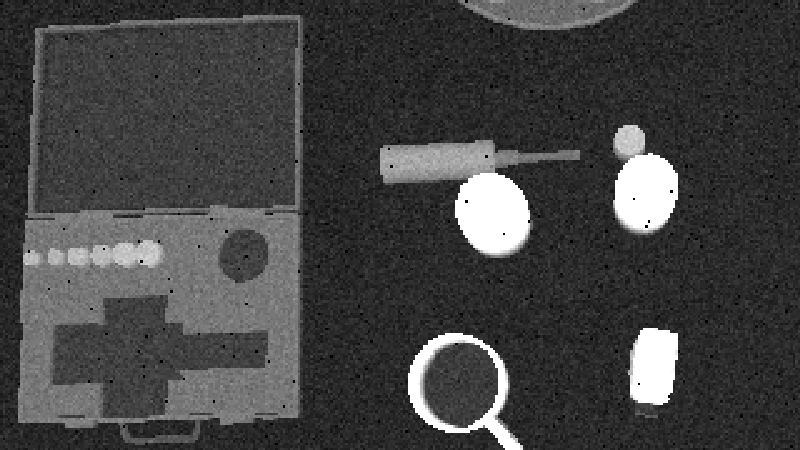

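View pics/crop.png

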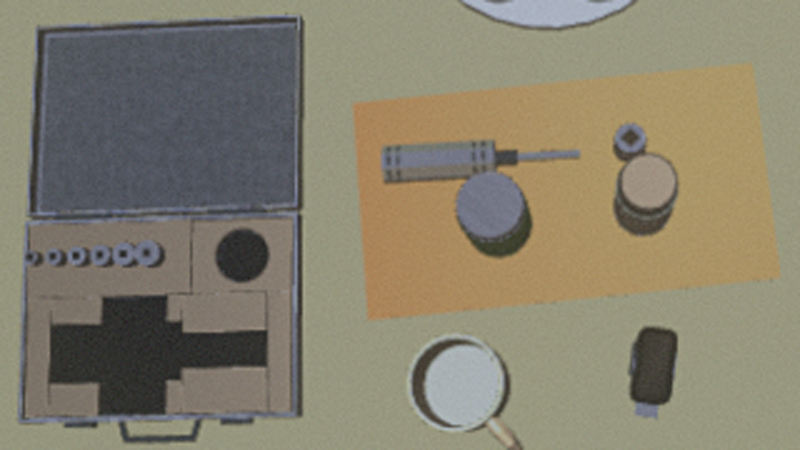

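The recess, well, screwdriver, socket, jar, can and mug are all clear in both crops (zmap recess 50–268, 295–415; well 243,255; handle 380–495, 140–183). Next comes the precise fit, plus a check of what the gripper interface offers.

```bash
cat >> h.py <<'E'
A=np.array
def Rz(a): c,s=np.cos(a),np.sin(a); return A([[c,-s,0],[s,c,0],[0,0,1.]])
RY=np.diag([-1.,1,-1]); RX=A([[0,1.,0],[1,0,0],[0,0,-1]])   # fingers close along world y / x
CAN=A([.5658,-.0769]); JAR=A([.5522,.0516]); TCAN=A([.530,-.348]); TJAR=A([.420,-.348])
def st(t):
    s=env.sense(); print(t,"t",round(s["t"],2),"tcp",np.round(s["ee_pos"],4),"w",round(s["gripper_width"],4),"gf",round(s["grasp_force"],1),"F",np.round(s["wrist_force"],1)); return s
def pick(xy,z,R,up,N,pre=.09):
    env.reach(A([*xy,up]),R); env.movel(A([*xy,z]),rate=.15); effector.grasp(N); s=st("grasped")
    env.movel(A([*xy,z+.01]),rate=.05); st("lifted"); env.movel(A([*xy,up]),rate=.15)
def place(xy,z,R,up):
    env.reach(A([*xy,up]),R); env.movel(A([*xy,z+.025]),rate=.15); env.movel(A([*xy,z]),rate=.03); st("down")
    effector.release(); st("released"); env.movel(A([*xy,up]),rate=.15)
E
python3 - <<'E'
from h import *
pick(CAN,.064,RY,.24,30); place(TCAN,.0675,RY,.24)
pick(JAR,.057,RY,.24,30); place(TJAR,.0605,RY,.24)
im,P=cloud("top"); save(im,"pics/t1.png"); im,P=cloud("scene"); save(im,"pics/s1.png")
st("end")
E
```

```text
grasped t 5.94 tcp [ 0.5658 -0.077   0.0641] w 0.0515 gf 30.0 F [-0.3 -0.2  0.6]
lifted t 6.29 tcp [ 0.5659 -0.0768  0.0743] w 0.0513 gf 30.0 F [ 0.2  0.4 -2.5]
down t 10.72 tcp [ 0.5301 -0.3481  0.0676] w 0.0516 gf 30.0 F [ 0.  -0.3 -1.6]
released t 11.46 tcp [ 0.53   -0.348   0.0675] w 0.0918 gf 0.0 F [ 0.2  0.7 -0.5]
grasped t 16.2 tcp [0.5523 0.0519 0.0572] w 0.0589 gf 30.0 F [-1.4  0.8  2.9]
lifted t 16.55 tcp [0.5522 0.0516 0.0671] w 0.0594 gf 30.0 F [ 0.1 -0.3 -3.5]
down t 21.57 tcp [ 0.4201 -0.3482  0.0606] w 0.0591 gf 30.0 F [-0.2 -0.1 -3.7]
released t 22.21 tcp [ 0.42   -0.348   0.0605] w 0.0918 gf 0.0 F [ 0.2 -0.4 -0.1]
end t 23.66 tcp [ 0.4196 -0.3477  0.2392] w 0.0922 gf 0.0 F [-0.3  0.6  0.6]
```

View pics/s1.png

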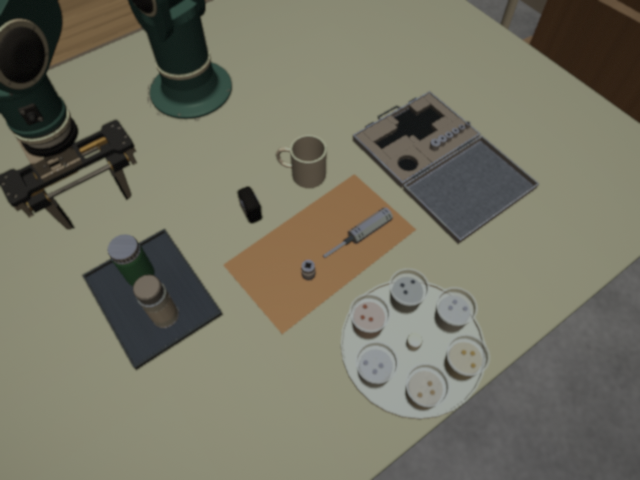

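The jar (px 125,255) and can (158,300) stand upright in the tray. Next is the screwdriver. I'll grip it high, so that the fully opened fingers (128 mm over their backs) stay above the case top when I release.

```bash
cat >> h.py <<'E'
DRV=A([.6101,.0660]); DA=.027; REC=A([.4458,.3529]); RA=.012; WELL=A([.5298,.2786]); SOC=A([.6193,-.0672])
gp=lambda o,a: o+(Rz(a)@A([0,.022,0]))[:2]
E
python3 - <<'E'
from h import *
xy=gp(DRV,DA); R=Rz(DA)@RX
env.reach(A([*xy,.15]),R); env.movel(A([*xy,.018]),rate=.12); effector.grasp(45); st("grasped")
env.movel(A([*xy,.033]),rate=.05); st("lifted"); env.movel(A([*xy,.13]),rate=.12); st("up")
im,P=cloud("scene"); save(cv2.resize(im[120:320,220:480],None,fx=3,fy=3),"pics/s2.png")
E
```

```text
grasped t 27.62 tcp [0.6099 0.088  0.0181] w 0.0306 gf 45.0 F [ 1.2 -0.1 -0.8]
lifted t 28.07 tcp [0.6095 0.0881 0.0332] w 0.031 gf 45.0 F [ 0.  -0.3 -3.8]
up t 29.03 tcp [0.609  0.0882 0.1292] w 0.0308 gf 45.0 F [ 0.8  0.4 -3.8]
```

View pics/s2.png

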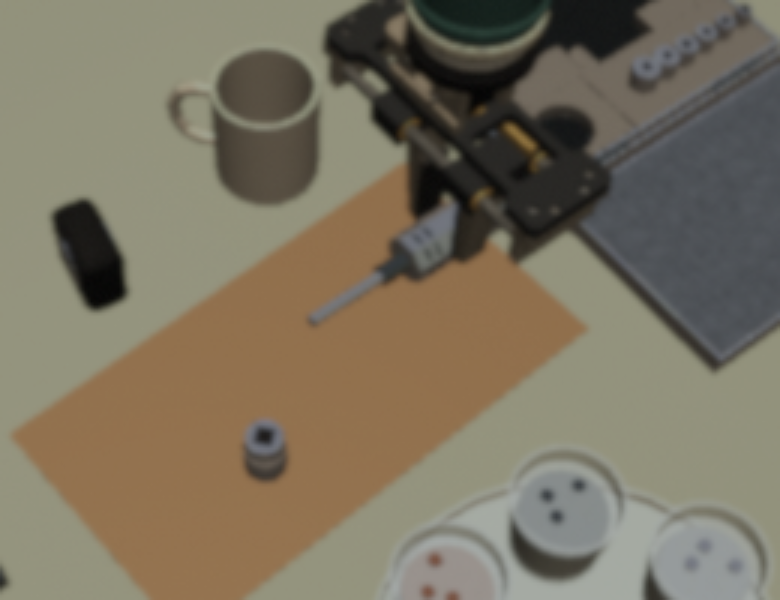

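The screwdriver is held (shaft from px 310,320 to the collar at 390,270). I'll check its tilt from depth and then place it.

Run:
```python
from h import *
for n in("scene","top"):
    im,P=cloud(n); m=(P[...,2]>.09)&(P[...,2]<.15)&(np.abs(P[...,0]-.611)<.012)&(P[...,1]>-.04)&(P[...,1]<.03)
    S=P[m]; print(n,len(S), [(round(y,3),np.median(S[np.abs(S[:,1]-y)<.006],0).round(4)) for y in (-.015,0,.015,.025) if (np.abs(S[:,1]-y)<.006).sum()>2], S[:,1].min() if len(S) else 0)
xy=gp(REC,RA); R=Rz(RA)@RX
env.reach(A([*xy,.13]),R); st("over")
im,P=cloud("top"); save(cv2.resize(im[230:370,70:270],None,fx=3,fy=3),"pics/t3.png")
```

```text
scene 109 [(-0.015, array([ 0.6115, -0.0147,  0.1304])), (0, array([ 6.119e-01, -2.000e-04,  1.306e-01])), (0.015, array([0.6114, 0.0152, 0.1309])), (0.025, array([0.6109, 0.0239, 0.1311]))] -0.02152341404568381
top 102 [(-0.015, array([ 0.6096, -0.0157,  0.131 ])), (0, array([ 6.087e-01, -5.000e-04,  1.314e-01])), (0.015, array([0.6081, 0.0146, 0.1306])), (0.025, array([0.6088, 0.0257, 0.1308]))] -0.020893546540376118
over t 30.43 tcp [0.4465 0.3735 0.1303] w 0.0312 gf 45.0 F [ 1.   0.3 -2. ]
```

View pics/t3.png

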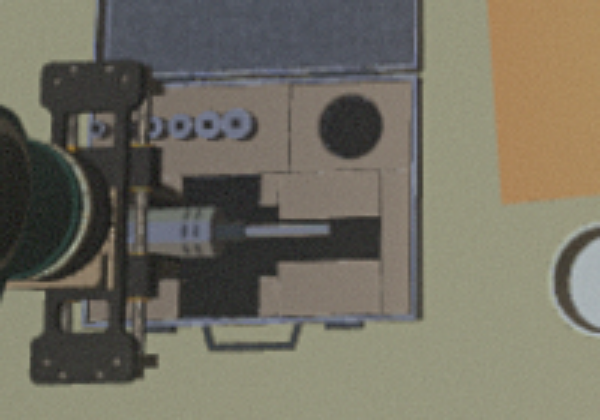

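It hangs level, and the tip matches the model. The apparent offset in this view (handle around px 175,232, above the recess) is parallax. Lowering now.

Run:
```python
from h import *
xy=gp(REC,RA)
env.movel(A([*xy,.05]),rate=.12); env.movel(A([*xy,.0248]),rate=.03); st("down")
effector.release(); st("rel"); env.movel(A([*xy,.13]),rate=.12)
R=Rz(DA)@RX
env.reach(A([*SOC,.13]),R); env.movel(A([*SOC,.024]),rate=.12); effector.grasp(30); st("socket")
env.movel(A([*SOC,.034]),rate=.05); st("lift"); env.movel(A([*SOC,.12]),rate=.12)
im,P=cloud("top"); save(cv2.resize(im[230:370,70:270],None,fx=3,fy=3),"pics/t4.png"); np.save("t4.npy",P)
Q=P; m=(P[...,2]>.014)&(P[...,2]<.05)&(np.abs(P[...,0]-.446)<.022)&(np.abs(P[...,1]-.355)<.1); S=P[m]
for lo,hi in((.25,.3),(.3,.335),(.345,.39),(.39,.44)):
    s=S[(S[:,1]>lo)&(S[:,1]<hi)]
    if len(s): print(lo,len(s),s.mean(0).round(4),np.percentile(s[:,2],95).round(4))
print(S[:,1].min(),S[:,1].max()); st("end")
```

```text
down t 32.29 tcp [0.4457 0.3749 0.025 ] w 0.031 gf 45.0 F [-0.7 -0.4 -2.6]
rel t 33.28 tcp [0.4455 0.3749 0.0248] w 0.0917 gf 0.0 F [0.2 0.4 0.6]
socket t 38.09 tcp [ 0.6193 -0.0672  0.0239] w 0.0264 gf 27.9 F [-0.1 -0.2 -0.9]
lift t 38.44 tcp [ 0.6195 -0.0672  0.0344] w 0.0263 gf 27.8 F [ 0.  -0.2 -2. ]
0.39 2 [0.4587 0.4378 0.031 ] 0.0315
0.43689929056434734 0.4547954307838345
end t 39.36 tcp [ 0.6188 -0.0668  0.1192] w 0.0267 gf 27.8 F [-0.2 -0.2 -1.6]
```

View pics/t4.png

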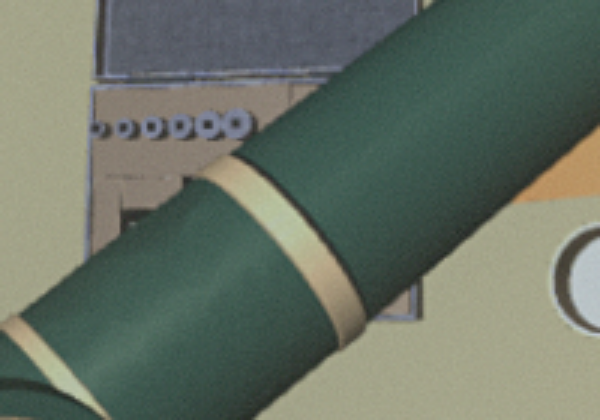

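The arm hides the case in this view. The socket is gripped (width 26 mm), so I'll place it and look afterwards.

Run:
```python
from h import *
place(WELL,.0307,Rz(RA)@RX,.12)
env.reach(A([*TJAR,.24]),RY)
for n in("top","scene"):
    im,P=cloud(n)
    if n=="top": save(cv2.resize(im[230:370,70:270],None,fx=3,fy=3),"pics/t5.png")
    print(n,[(round(r["score"],2),np.round(r["at"],4).tolist()) for k in("screwdriver","socket","jar","can") for r in tip_of(n,k)[:1]])
    s=P[(np.hypot(P[...,0]-.53,P[...,1]-.279)<.022)&(P[...,2]>.03)]; print("socket",len(s),s.mean(0).round(4),np.percentile(s[:,2],[50,95]).round(4))
    S=P[(P[...,2]>.022)&(np.abs(P[...,0]-.446)<.03)&(np.abs(P[...,1]-.355)<.1)]
    for lo,hi in((.335,.36),(.36,.39),(.39,.45)):
        q=S[(S[:,1]>lo)&(S[:,1]<hi)]; print("handle",lo,len(q),q.mean(0).round(4) if len(q) else 0,np.percentile(q[:,2],90).round(4) if len(q) else 0)
    print(S[:,1].min(),S[:,1].max())
    for c,z0,z1 in((TCAN,.123,.145),(TJAR,.112,.13)):
        q=P[(np.hypot(P[...,0]-c[0],P[...,1]-c[1])<.045)&(P[...,2]>z0)&(P[...,2]<z1)]
        if len(q)>9: print(c,len(q),cv2.minEnclosingCircle(q[:,:2].astype(np.float32)),np.median(q[:,2]))
st("end")
```

```text
down t 42.26 tcp [0.5299 0.2786 0.0308] w 0.027 gf 27.8 F [-0.6  0.  -2.2]
released t 43.31 tcp [0.5298 0.2786 0.0307] w 0.0918 gf 0.0 F [ 1.  -0.9 -0.5]
top [(0.92, [0.4428, 0.3546, 0.0129]), (0.54, [0.5292, 0.2805, 0.0031]), (0.82, [0.4218, -0.3481, 0.0011]), (0.89, [0.5314, -0.3468, 0.0037])]
socket 145 [0.5291 0.2754 0.0438] [0.0453 0.0496]
handle 0.335 164 [0.4444 0.3474 0.0341] 0.0395
handle 0.36 190 [0.4443 0.375  0.0354] 0.0402
handle 0.39 340 [0.4447 0.4149 0.0348] 0.0397
0.2550588572682711 0.45471158749297175
[ 0.53  -0.348] 429 ((0.5303359627723694, -0.3476102948188782), 0.024196676909923553) 0.13330058164409997
scene [(0.83, [0.4452, 0.3557, 0.0069]), (0.58, [0.5267, 0.277, 0.0085]), (0.6, [0.4182, -0.3508, 0.0048]), (0.87, [0.5274, -0.3511, 0.0039])]
socket 147 [0.5321 0.2762 0.0425] [0.0448 0.0488]
handle 0.335 134 [0.449  0.3474 0.033 ] 0.0397
handle 0.36 136 [0.4505 0.3753 0.0347] 0.0402
handle 0.39 251 [0.4495 0.4171 0.0344] 0.0399
0.25607591818554587 0.4542326046910866
[ 0.53  -0.348] 581 ((0.5310847163200378, -0.3476516604423523), 0.025095872581005096) 0.13251836327955735
[ 0.42  -0.348] 667 ((0.42092031240463257, -0.34691834449768066), 0.029749013483524323) 0.12082323193991718
end t 46.86 tcp [ 0.42   -0.3479  0.24  ] w 0.0922 gf 0.0 F [0.1 0.4 0.1]
```

View pics/t5.png

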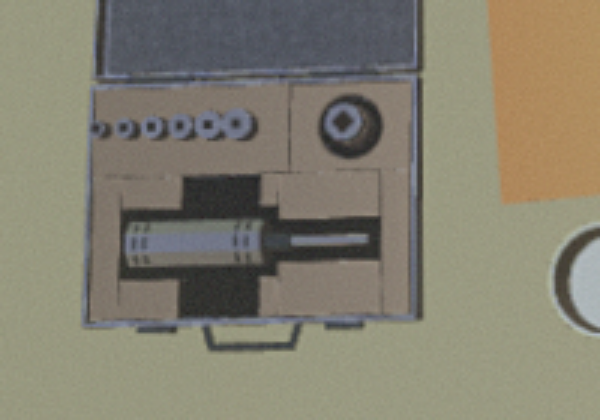

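The screwdriver lies in its recess (px 125–370, 240, handle top about 38–40 mm) and the socket stands in the well (345,122, top about 45 mm). Both heights match seated. Now I'll return the jar and then the can.

Run:
```python
from h import *
pick(TJAR,.060,RY,.24,30); place(JAR,.0575,RY,.24)
pick(TCAN,.067,RY,.24,30); place(CAN,.0645,RY,.24)
env.reach(A([.45,-.35,.35]),RY)
for n in("top","scene"):
    im,P=cloud(n); save(im,f"pics/{n}9.png")
    for nm,c,z0,z1 in (("jar",JAR,.108,.13),("can",CAN,.12,.14)):
        q=P[(np.hypot(P[...,0]-c[0],P[...,1]-c[1])<.045)&(P[...,2]>z0)&(P[...,2]<z1)]
        print(n,nm,len(q),q.mean(0).round(4),cv2.minEnclosingCircle(q[:,:2].astype(np.float32)))
st("end")
```

```text
grasped t 49.05 tcp [ 0.4201 -0.348   0.0601] w 0.0591 gf 30.0 F [-0.2  0.1  2.3]
lifted t 49.4 tcp [ 0.42   -0.3479  0.0701] w 0.0593 gf 30.0 F [-0.3 -0.3 -4.1]
down t 54.42 tcp [0.5524 0.0515 0.0576] w 0.0592 gf 30.0 F [-0.8 -0.4 -3.7]
released t 55.06 tcp [0.5522 0.0516 0.0575] w 0.0917 gf 0.0 F [-0.8  0.7  0.2]
grasped t 59.89 tcp [ 0.53  -0.348  0.067] w 0.0517 gf 30.0 F [ 0.7 -0.8  0.6]
lifted t 60.24 tcp [ 0.5301 -0.348   0.0772] w 0.0519 gf 30.0 F [-0.8  0.4 -3.1]
down t 64.67 tcp [ 0.5659 -0.077   0.0646] w 0.0517 gf 30.0 F [ 0.1 -0.2 -2.6]
released t 65.4 tcp [ 0.5658 -0.0769  0.0645] w 0.0922 gf 0.0 F [-0.6  0.1  0.1]
top jar 588 [0.551  0.051  0.1177] ((0.5520504117012024, 0.051418486982584), 0.028644178062677383)
top can 455 [ 0.5638 -0.0769  0.1296] ((0.5650011301040649, -0.07756374031305313), 0.02476329728960991)
scene jar 557 [0.5554 0.0499 0.1175] ((0.5535286068916321, 0.051901135593652725), 0.028703050687909126)
scene can 478 [ 0.5689 -0.0781  0.1292] ((0.5675645470619202, -0.07670880854129791), 0.02491096220910549)
end t 68.03 tcp [ 0.4513 -0.3482  0.3491] w 0.092 gf 0.0 F [ 0.4 -0.3 -0.6]
```

View pics/scene9.png

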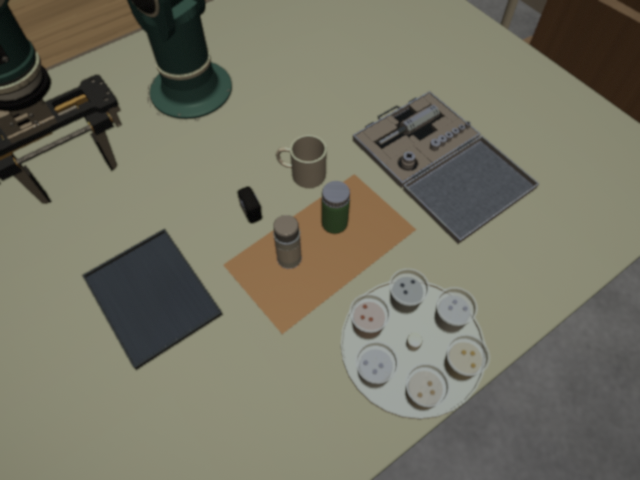

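The jar (336,205) and can (288,240) are back where they stood, within 0.5 mm. The tools are in the case, and the mug, tape measure and turntable have not moved.

```bash
python3 -c "
from h import *
print(workorder.finish_job())"
```

```text
the job is handed in; nothing more can be done
None
```

The job is handed in at about 68 s of robot time: the screwdriver and socket are seated in the case, and the jar and can are back upright within about 1 mm of where they started; no verdict was shown.

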